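# Clamp a dumbbell handle in the star-handled bar vise

## Robot

A 6-joint arm with a two-finger parallel gripper is mounted at the origin on the work surface. World frame = base frame: x ahead of the robot, y to its left, z up, the work surface at z = 0. Lengths are in mm, angles in rad, forces in N, time in s.
With the tool pointing down it reaches from about 350 to 975 mm from the base axis. Payload 7.1 kg.
Tool frame: the origin (TCP) lies on the front face of the gripper's body, between the roots of the fingers; the fingertips stand 80 mm ahead of it and the grasp point (between the pads) lies 61 mm ahead of it; z points along the fingers, y is the line along which they close (so a half turn about z gives the same grasp; the last joint's range is limited). The gripper opens to 88 mm and grips with 3 to 60 N. Pads are 20 mm wide; open, the fingers measure 115 mm over their backs; the gripper's body (75 mm by 178 mm) begins 61 mm behind the grasp point.
Start: joints at [1.115, 0.423, 1.63, -0, 1.089, -0.019], TCP at [264.369, 566.317, 302.675] pointing down, gripper open.
Joint ranges: [-3, 3], [-0.9, 2.11], [0.09, 2.58], [-1.31, 4.45], [0.11, 2.69], [-2.54, 2.54]. Speed limits (rad/s): [2.39, 2.39, 3.01, 3.14, 3.14, 3.14].

## Interface

Orientations are given as a rotation vector (axis times angle).
In Python, from workcell import readout, vision, close_job gives the robot as it stands.
- The arm moves only by the tool servo_tool, never from a script. Its argument "plan" is a list that holds one entry, the list of rows, each a list of 7 numbers: the gripper command: -1 is fully open, 1 is shut, values between are in proportion, then the shift along the world's x, y, z in units of 40 mm (1.0 is 40 mm), then the turn, a rotation vector about the world's x, y, z in units of 5 degrees (1.0 is 5 degrees). A call has 1 to 5 rows; each row shifts and turns the commanded pose from where the row before left it; what a row does not reach is not made up. A row lasts 1/12 s, in which the tool goes at most 41.7 mm and 7.16 degrees, less where a joint would pass 70% of its speed; a pose out of reach is approached as far as the arm can. A call is refused whole if a number of a shift passes 1 or a number of a turn 1, either way. A call with a gripper value outside its range is refused whole. The fingers move at their own pace and stop on an object; the grip force is fixed at half the most. Time passes only in rows, so rows that do not move let the fingers close. It gives the time, the measured TCP pose, the force, the opening and the grip force at its end, in the units of the state.
- readout.get_obs(): the state, without advancing time (a new reading comes with each control period).
- vision.get_image(name): name is "scene" or "top" or "wrist"; returns the picture (400x640x3 uint8, red, green, blue); there is no depth.
- vision.camera_params(name): a dict with "fx", "fy", "cx", "cy" (pixels), "rvec" (rotation vector, rad) and "tvec" (3), from world to camera coordinates, as OpenCV has them; the wrist camera has in their place "hand_eye" (4x4, takes a point from camera to tool coordinates, whose origin is the TCP and whose axes are the flange's). Camera axes: x right, y down, z forward; pixel columns grow to the right and rows downward; lengths in mm; the calibration is good to about 2 mm. A picture is of the moment at which its call begins: read the wrist's pose just before it. camera_params takes no time and is no camera call.
- close_job(): hands the job in; it is judged then, once.
The state is a dict: "t": time; "qpos": joint angles; "qvel": joint speeds; "joint_torque": joint torques, N m; "ee_pos": TCP position; "orientation": TCP orientation; "ft_force": force on the tool from outside, world axes, zero at the start; "moment": the same for the moment, N m; "width": finger opening in mm; "grasp_force": force on a finger pad.
Only numpy, scipy, OpenCV 4.12 (cv2) and the standard library are available. Lean on these libraries where they do the work, as an engineer would, in place of code of your own. Each camera call takes 0.05 s, during which the arm holds its last target. There are 200 camera calls.

## Task

Lay the bare dumbbell handle in the bar vise, resting level across both steel ledges between the open jaws, and let go of it. Then close the vise by pushing its star handle round spoke by spoke (do not shove the jaw itself) until the dumbbell handle is clamped firmly; stop as soon as the star turns stiff, so that the soft pads are not crushed, and leave everything else on the bench where it is.

Things in the scene. Friction and masses are not known exactly. Their poses are not given: they have to be found in the camera images.
- handle_mid (a point): Centre of the loose dumbbell handle, a 200 mm round bar along its own y. Rubber grip 34 mm thick, 88 mm long in the middle; chrome collars 44 mm across at 44 to 50 mm from the centre; bare chrome ends 28 mm thick. Starts lying level on the orange rest, centre 64 mm above the bench, middle free to be gripped from above
- rest: Fixed orange plastic rest under the dumbbell handle: 75 x 190 mm foot (long side along y), origin at the centre of its underside; two saddles 22 mm wide at y = -72 and +72 mm, 62 mm tall with their lips, hold the bare ends
- vise: Fixed blue bar vise; origin at the centre of its underside. The moving jaw closes towards its +x; +y points to the star. Base 220 mm (x) by y = -100 to +155 mm, 18 mm thick. Fixed jaw: two posts at y = -72 and +72 mm, 90 mm tall, red pad faces at x = +55 mm. A 130 mm tall block stands at y = 118 to 152 mm. Between the jaw posts it is open above 36 mm: room for fingers round the middle of the bar
- vise_seat (a point): Where the centre of the dumbbell handle is once clamped: x = +41 mm in the vise's frame, 64 mm above the bench; axes as the vise's. Two steel ledges, 24 mm wide at y = -72 and +72 mm, tops 50 mm above the bench, x = -77 to +63 mm: the bar lies along y with its bare ends on them, its collars inside (9 mm play lengthwise either way)
- jaw_face (a point): Midway between the two red pad faces of the aluminium moving jaw (pads at y = -72 and +72 mm, tops 89 mm above the bench), 64 mm above the bench; x = -35 mm in the vise's frame when fully open. Moves along the vise's +x, 12 mm per radian of the star. The gap to the fixed jaw at the start is 58 to 84 mm
- star_hub (a point): Centre of the star handle on its level axis along the vise's y: y = +192 mm in the vise's frame, 105 mm above the bench. Five 14 mm thick spokes, 72 degrees apart in the upright plane through this point, each with a 26 mm ball centred 85 mm from the hub's centre (spoke 0 yellow, others red); hub 44 mm across, 34 mm thick. Free space above and around
- star (a joint): Star angle, rad: 0 = jaw fully open, spoke 0 straight up; grows as the star's top moves to the vise's +x, closing the jaw; 0 to 6.6. Stays where left. Free turning takes about 0.25 Nm (3 to 5 N at a ball); once the bar is pinched the moment rises by 0.012 Nm per N of clamping: 0.6 to 0.9 Nm in all is firm, above 1.4 Nm crushes the pads. Follow the circle: straight shoves may jam
- vise_jaw: The moving jaw with its low cross-bar (top 36 mm above the bench) as one part, origin at the vise's origin when fully open; friction in the drive holds it where it is left
- handle: The dumbbell handle (about 0.6 kg) as one part, origin at its centre, y along the bar
- shaker: Bystander: blue bottle, 190 mm tall
- wrench: Bystander: wrench, 190 mm long
- collar_a: Bystander: grey and steel spin-lock collar, 62 mm across, 24 mm tall
- collar_b: Bystander: another such collar
There are look-alikes about, which are no part of the job. What is meant by the handle is not pink, and is the larger of those in its own colour.

How it is judged (in metres and radians):
On the way:
1. the dumbbell handle lies level across both ledges between the open jaws, let go, before the jaw clamps it (z of handle_mid in the frame of vise between 0.06 and 0.068 m and x of handle_mid in the frame of vise between -0.03 and 0.044 m and y of handle_mid in the frame of vise between -0.012 and 0.012 m and angle between the y axis of handle_mid and the y axis of vise, either way round below 0.35 rad and contact force between the fingers and handle below 0.2 N and contact force between vise_jaw and handle below 10 N), for 0.2 s.
At the end, for the whole second after the job is handed in: The dumbbell handle lies level along the jaws at the vise's seat (centre within 14 mm, height within 4 mm, within 0.05 rad), at rest and squeezed between the moving jaw and the fixed jaw with more than 12 N, by the jaw alone, with the star let go and still (contact force between vise_jaw and handle above 12 N and distance between handle_mid and vise_seat below 0.014 m and z of handle_mid in the frame of vise_seat between -0.004 and 0.004 m and angle between the y axis of handle_mid and the y axis of vise, either way round below 0.05 rad and linear speed of handle below 0.01 m/s and velocity of joint star below 0.05 rad/s); the robot touches nothing.
It fails at once if the clamp is overtightened: the jaw presses the dumbbell handle with more than 100 N (contact force between vise_jaw and handle above 100 N).
It fails at once if the robot shoves the moving jaw itself with more than 12 N instead of turning the star (contact force between the arm and vise_jaw above 12 N).
It fails at once if the robot shoves the moving jaw itself with more than 12 N instead of turning the star (contact force between the fingers and vise_jaw above 12 N).
It fails at once if a bystander is moved by more than 30 mm (distance of any of shaker, wrench, collar_a, collar_b from where it was at the start of the episode above 0.03 m).
It also fails if it takes over 72 s, if anything falls off the work surface, if the arm or the gripper's body presses on something with over 40 N, if the wrist force passes 120 N, or if a joint passes its speed limit or range.

## Working session

There is one attempt and no reset: what is moved stays moved. The work goes in short steps, Python scripts to look and compute and a tool call to move; the robot and the scene stay as the last step left them, time stands still between calls to the robot, and variables do not carry over. Pictures are saved under pics/ and viewed, at most 10 in all, crops included, and the job is handed in when it is done.

Besides the shell and the picture viewer there is one more tool, called after "Emit:" by a JSON object that holds its "name" and its "arguments". servo_tool: Moves the arm, as the interface text tells. Its arguments: {"type":"object","properties":{"plan":{"type":"array"}},"required":["plan"]}

```bash
mkdir -p pics; python3 - <<'E'
from workcell import readout, vision
import cv2
print(readout.get_obs())
for n in("scene","top"):
    im=vision.get_image(n); cv2.imwrite(f"pics/{n}0.png",im[:,:,::-1]); print(n,vision.camera_params(n))
print(vision.camera_params("wrist"))
E
```

```text
{'t': 0.0, 'qpos': array([ 1.11498930e+00,  4.23814431e-01,  1.63071355e+00,  2.65141999e-06,
        1.08857887e+00, -1.89513838e-02]), 'qvel': array([-3.95181875e-04, -1.89267364e-03,  4.68265190e-05, -4.91659273e-04,
       -1.64185752e-03, -1.37229844e-03]), 'joint_torque': array([-1.81502659e-03, -5.44610882e+01, -2.73663443e+01,  6.43009879e-02,
        2.27486895e-02, -1.24649364e-04]), 'ee_pos': array([264.18611159, 565.92948974, 301.90883655]), 'orientation': array([-6.80691684e-01, -3.06659525e+00,  2.31067589e-03]), 'ft_force': array([ 0.28950992, -0.4216964 , -0.00358971]), 'moment': array([0.00041982, 0.00936454, 0.01929098]), 'grasp_force': 0.0, 'width': 87.54758248604033}
scene {'fx': 414.8405931171534, 'fy': 414.8405931171534, 'cx': 323.37245527521014, 'cy': 198.6254488717791, 'rvec': array([ 1.88840366,  1.23299436, -0.62809539]), 'tvec': array([-123.90949809, -175.25506099, 1645.47480697])}
top {'fx': 518.1335778916585, 'fy': 518.1335778916585, 'cx': 317.5130471891293, 'cy': 203.1341298832615, 'rvec': array([ 2.20382398, -2.15325376,  0.08331925]), 'tvec': array([ -65.9762816 ,  447.40184636, 1615.46563721])}
{'fx': 285.1877034340644, 'fy': 285.1877034340644, 'cx': 320.7045212745935, 'cy': 202.48385279934627, 'hand_eye': array([[-3.53127320e-04, -9.66686688e-01, -2.55962346e-01,
         6.77712938e+01],
       [ 9.99999876e-01, -2.51377346e-04, -4.30235713e-04,
         3.08297643e-01],
       [ 3.51560001e-04, -2.55962466e-01,  9.66686657e-01,
        -8.19466564e+01],
       [ 0.00000000e+00,  0.00000000e+00,  0.00000000e+00,
         1.00000000e+00]])}
```

View pics/scene0.png

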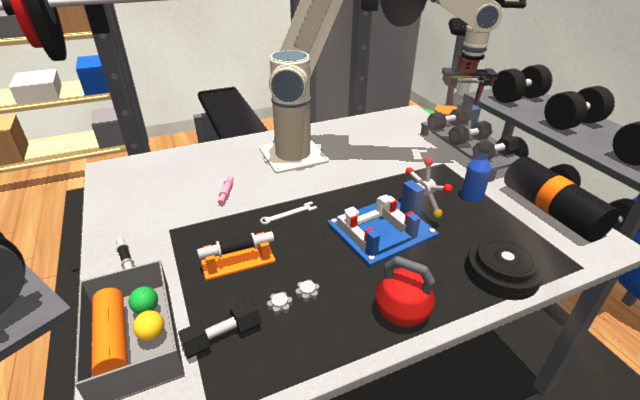

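View pics/top0.png

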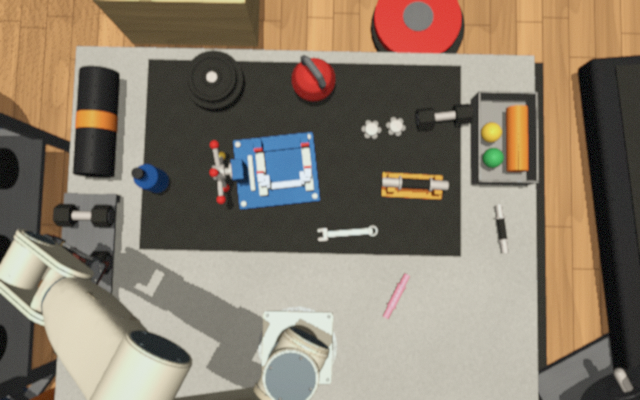

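The scene shows the handle on the orange rest at about (237,245), the vise at (383,228), and the star at (429,186). In the top view these are at (415,185), (277,170) and (220,172). The shaker is at (150,179), the wrench at (347,233), and the collars at (372,129) and (397,126). Next I'll measure the poses.

```bash
cat > h.py <<'E'
import numpy as np, cv2
from scipy.spatial.transform import Rotation as R
from workcell import readout, vision
def cam(n,o=None):
    p=vision.camera_params(n); K=np.array([[p['fx'],0,p['cx']],[0,p['fy'],p['cy']],[0,0,1]])
    if n=='wrist':
        o=o or readout.get_obs(); T=np.eye(4);T[:3,:3]=R.from_rotvec(o['orientation']).as_matrix();T[:3,3]=o['ee_pos']
        M=np.linalg.inv(T@p['hand_eye']); return K,M[:3,:3],M[:3,3]
    return K,R.from_rotvec(p['rvec']).as_matrix(),np.array(p['tvec'])
def ray(c,uv):
    K,A,t=c; return -A.T@t, A.T@np.linalg.inv(K)@np.array([uv[0],uv[1],1.])
def plane(c,uv,z):
    o,d=ray(c,uv); return o+d*(z-o[2])/d[2]
def yplane(c,uv,p0,n):
    o,d=ray(c,uv); return o+d*(n@(p0-o))/(n@d)
def proj(c,P):
    K,A,t=c; q=K@(A@np.asarray(P,float)+t); return q[:2]/q[2]
def blobs(im,lo,hi,amin=8):
    h=cv2.cvtColor(im,cv2.COLOR_RGB2HSV); m=cv2.inRange(h,np.array(lo),np.array(hi))
    n,l,s,c=cv2.connectedComponentsWithStats(m); return m,[(c[i].round(1),s[i]) for i in range(1,n) if s[i][4]>=amin]
E
python3 - <<'E'
from h import *
t=cv2.imread("pics/top0.png");s=cv2.imread("pics/scene0.png")
a=cv2.resize(t[120:220,195:335],(798,570),interpolation=cv2.INTER_CUBIC)   # x5.7
cv2.imwrite("pics/c1.png",a)
a=cv2.resize(s[140:270,320:480],(800,600),interpolation=cv2.INTER_CUBIC)
a=cv2.resize(s[140:260,320:480],(800,600),interpolation=cv2.INTER_CUBIC)   # x5
cv2.imwrite("pics/c2.png",a)
c=cam('top'); print('camtop',ray(c,(0,0))[0])
im=t[:,:,::-1].copy()
m,b=blobs(im,(8,150,120),(22,255,255)); print('orange',[(x,list(q)) for x,q in b])
m,b=blobs(im,(100,120,60),(118,255,255),30)
for x,q in b: print('blue',x,list(q))
n,l,st,ce=cv2.connectedComponentsWithStats(m);i=1+st[1:,4].argmax();
r=cv2.minAreaRect(np.argwhere(l==i)[:,::-1].astype(np.float32));print(r)
for p in cv2.boxPoints(r): print(p,plane(c,p,18).round(1))
for n_,im_ in(('top',im),('scene',s[:,:,::-1].copy())):
  for lo,hi,nm in(((0,140,100),(6,255,255),'red'),((172,140,100),(180,255,255),'red2'),((22,130,120),(32,255,255),'yel')):
    print(n_,nm,[(tuple(x),q[4]) for x,q in blobs(im_,lo,hi,6)[1]])
E
```

```text
camtop [ 318.0613423   -63.19801565 1645.93241059]
orange [(array([517.4, 138.5]), [np.int32(507), np.int32(105), np.int32(22), np.int32(66), np.int32(1396)]), (array([ 94.9, 119.1]), [np.int32(76), np.int32(109), np.int32(39), np.int32(21), np.int32(689)]), (array([483.3, 133.8]), [np.int32(482), np.int32(125), np.int32(5), np.int32(16), np.int32(24)]), (array([490.9, 140.7]), [np.int32(488), np.int32(140), np.int32(7), np.int32(2), np.int32(9)]), (array([222.2, 154.2]), [np.int32(219), np.int32(152), np.int32(6), np.int32(6), np.int32(16)]), (array([412. , 175.5]), [np.int32(382), np.int32(172), np.int32(61), np.int32(8), np.int32(278)]), (array([411.1, 193.4]), [np.int32(381), np.int32(187), np.int32(62), np.int32(13), np.int32(571)])]
blue [274.4 169.4] [np.int32(230), np.int32(132), np.int32(90), np.int32(78), np.int32(3817)]
blue [152.4 178.8] [np.int32(135), np.int32(164), np.int32(33), np.int32(29), np.int32(617)]
((274.0182800292969, 170.66461181640625), (70.01358795166016, 85.1427001953125), 83.6598129272461)
[227.84146 140.57315] [642.  234.6  18. ]
[312.4634  131.17072] [
[... 646 characters left out ...]
loat64(221.6), np.float64(154.0)), np.int32(22))]
scene red [((np.float64(23.3), np.float64(19.4)), np.int32(497)), ((np.float64(428.5), np.float64(160.0)), np.int32(39)), ((np.float64(408.6), np.float64(170.4)), np.int32(34)), ((np.float64(447.4), np.float64(187.8)), np.int32(68)), ((np.float64(392.5), np.float64(205.5)), np.int32(51)), ((np.float64(408.1), np.float64(213.4)), np.int32(11)), ((np.float64(353.5), np.float64(220.8)), np.int32(61)), ((np.float64(404.4), np.float64(298.2)), np.int32(2475))]
scene red2 [((np.float64(409.6), np.float64(211.8)), np.int32(9)), ((np.float64(368.0), np.float64(230.3)), np.int32(17))]
scene yel [((np.float64(146.9), np.float64(322.5)), np.int32(551))]
```

View pics/c1.png

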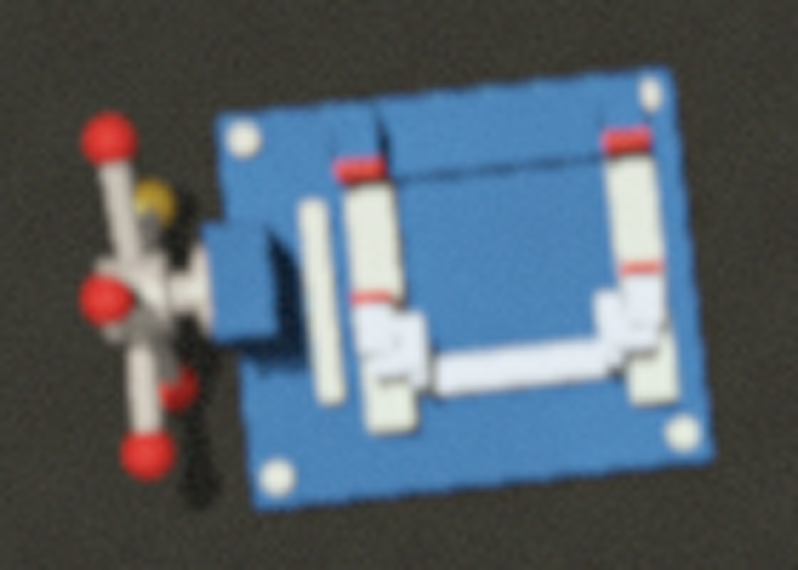

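View pics/c2.png

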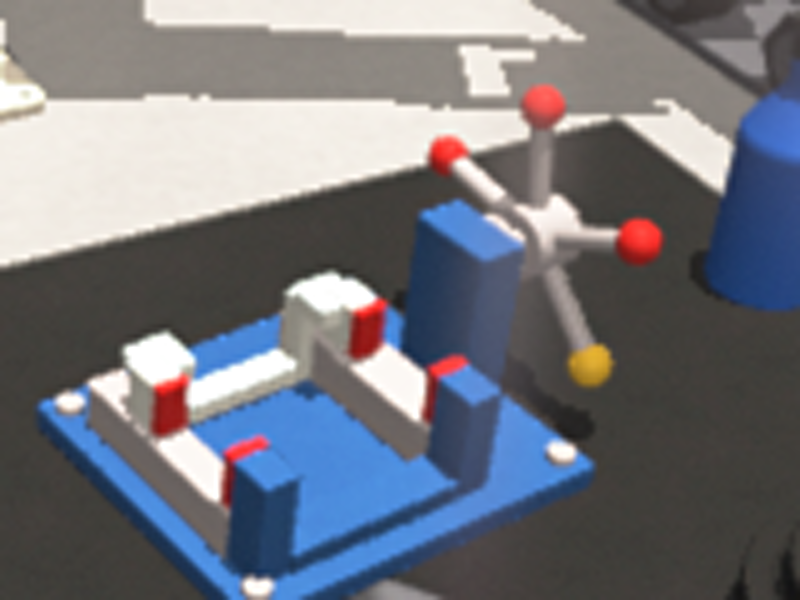

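The top crop shows the vise base corners at crop pixels (217,115), (672,68), (715,460) and (255,510). The balls are at (109,138), (107,298), (148,455) and (178,388), with the yellow one at (152,203). One red spoke is nearly upright and the yellow one is low on the +x side, so θ≈2.5. The scene crop agrees.

```bash
python3 - <<'E'
from h import *
from scipy.optimize import least_squares
c=cam('top');s=cam('scene')
u=lambda p:np.array(p)/5.7+[195,120]
v=lambda p:np.array(p)/5+[320,140]
cor=[((217,115),(110,155)),((672,68),(110,-100)),((715,460),(-110,-100)),((255,510),(-110,155))]
bt=[((152,203),0),((148,455),2),((107,298),3),((109,138),4),((178,388),1)]
bs=[((590,366),0),((448,156),2),((543,106),3),((639,241),4)]
def W(q,P):
    a=q[2];return [q[0]+np.cos(a)*P[0]-np.sin(a)*P[1],q[1]+np.sin(a)*P[0]+np.cos(a)*P[1],P[2]]
def ball(q,k):
    a=q[3]+k*2*np.pi/5; return W(q,(85*np.sin(a),192,105+85*np.cos(a)))
def f(q):
    r=[proj(c,W(q,(*P,18)))-u(p) for p,P in cor]+[proj(c,ball(q,k))-u(p) for p,k in bt]+[proj(s,ball(q,k))-v(p) for p,k in bs]
    return np.ravel(r)
S=least_squares(f,[550,80,0.1,2.5],loss='soft_l1');q=S.x;print(q,np.round(f(q),1))
# pads: red strips at top z 89
for nm,p in(('fix',(360,180)),('fix',(627,152)),('jaw',(372,298)),('jaw',(641,268))):
    w=plane(c,u(p),89 if nm=='jaw' else 90)-[q[0],q[1],0];a=q[2];print(nm,np.cos(a)*w[0]+np.sin(a)*w[1],-np.sin(a)*w[0]+np.cos(a)*w[1])
print('hub',W(q,(0,192,105)),'seat',W(q,(41,0,64)))
t=cv2.imread("pics/top0.png")[:,:,::-1].copy()
h=cv2.cvtColor(t,cv2.COLOR_RGB2HSV)[165:205,365:460]
m=((h[:,:,1]<60)&(h[:,:,2]>110)).astype(np.uint8)
n,l,st,ce=cv2.connectedComponentsWithStats(m);print([(ce[i]+[365,165],st[i]) for i in range(1,n) if st[i][4]>10])
P=np.argwhere(m)[:,::-1]+[365,165.]
for p in ((383,183),(448,185.5)): print(plane(c,p,64))
np.save('q.npy',q)
E
```

```text
[5.54093158e+02 5.08746234e+01 1.26983321e-01 2.36295925e+00] [-0.2  0.  -0.4  0.1 -0.7 -0.3 -0.5 -0.7 -0.5 -0.1 -0.2 -0.9  0.  -0.4
  0.2  0.1 -1.4 -0.8 -1.9 -0.4 -1.6 -0.4 -1.7  0.1 -2.   0.2]
fix 51.27882628342919 71.22723470764896
fix 51.502882584848585 -71.84858184580722
jaw -12.34911717334925 70.96460255704682
jaw -11.201162817632298 -72.90662734307683
hub [np.float64(529.7778303597383), np.float64(241.32872500835643), 105] seat [np.float64(594.7630447060355), np.float64(56.06695907602539), 64]
[(array([392.19886364, 182.03409091]), array([ 17,  12,  21,  12, 176], dtype=int32)), (array([438.56896552, 184.59195402]), array([ 64,  14,  20,  12, 174], dtype=int32))]
[ 511.77780972 -255.43393633   64.        ]
[ 508.64036958 -454.91205354   64.        ]
```

Emit:
{"name": "servo_tool", "arguments": {"plan": [[[-1,0.25,-0.92,0,0,0,-1],[-1,0.25,-0.92,0,0,0,-1],[-1,0.25,-0.92,0,0,0,-1],[-1,0.25,-0.92,0,0,0,-1],[-1,0.25,-0.92,0,0,0,-1]]]}}

```text
t: 0.52
ee_pos: [314.2, 380.5, 302.3]
orientation: [-1.333, -2.844, 0.001]
ft_force: [1.5, -0.4, -0.8]
width: 87.6
grasp_force: 0.0
```

Emit:
{"name": "servo_tool", "arguments": {"plan": [[[-1,0.25,-0.92,0,0,0,-1],[-1,0.25,-0.92,0,0,0,-1],[-1,0.25,-0.92,0,0,0,-1],[-1,0.25,-0.92,0,0,0,-1],[-1,0.25,-0.92,0,0,0,-1]]]}}

```text
t: 0.93
ee_pos: [364.2, 196.5, 302.6]
orientation: [1.918, 2.488, -0.0]
ft_force: [0.3, -0.1, -0.4]
width: 87.9
grasp_force: 0.0
```

Emit:
{"name": "servo_tool", "arguments": {"plan": [[[-1,0.25,-0.92,0,0,0,-1],[-1,0.25,-0.92,0,0,0,-1],[-1,0.25,-0.92,0,0,0,-1],[-1,0.25,-0.92,0,0,0,0],[-1,0.25,-0.92,0,0,0,0]]]}}

```text
t: 1.35
ee_pos: [414.3, 12.4, 302.7]
orientation: [2.222, 2.22, 0.0]
ft_force: [0.8, -0.0, 0.2]
width: 87.6
grasp_force: 0.0
```

Emit:
{"name": "servo_tool", "arguments": {"plan": [[[-1,0.25,-0.92,0,0,0,0],[-1,0.25,-0.92,0,0,0,0],[-1,0.25,-0.92,0,0,0,0],[-1,0.25,-0.92,0,0,0,0],[-1,0.25,-0.92,0,0,0,0]]]}}

```text
t: 1.77
ee_pos: [464.3, -171.7, 302.5]
orientation: [-2.222, -2.22, 0.0]
ft_force: [-0.0, -0.5, 0.3]
width: 87.8
grasp_force: 0.0
```

Emit:
{"name": "servo_tool", "arguments": {"plan": [[[-1,0.25,-0.92,0,0,0,0],[-1,0.25,-0.92,0,0,0,0],[-1,0.25,-0.92,0,0,0,0],[-1,0.25,-0.92,0,0,0,0],[-1,0,0,0,0,0,0]]]}}

```text
t: 2.18
ee_pos: [505.7, -322.5, 302.5]
orientation: [2.223, 2.215, -0.001]
ft_force: [-0.1, -0.0, 0.7]
width: 87.9
grasp_force: 0.0
```

```bash
cat > look.py <<'E'
from h import *
import sys
o=readout.get_obs(); im=vision.get_image('wrist'); cv2.imwrite(f"pics/{sys.argv[1]}.png",im[:,:,::-1])
np.save(f"pics/{sys.argv[1]}.npy",o,allow_pickle=True)
print(o['t'],o['ee_pos'],R.from_rotvec(o['orientation']).as_matrix().round(4).tolist())
E
python3 look.py w1
```

```text
2.1833 [ 505.67289218 -322.46932403  302.52264378] [[0.0038, 1.0, 0.002], [1.0, -0.0038, -0.0027], [-0.0027, 0.002, -1.0]]
```

View pics/w1.png

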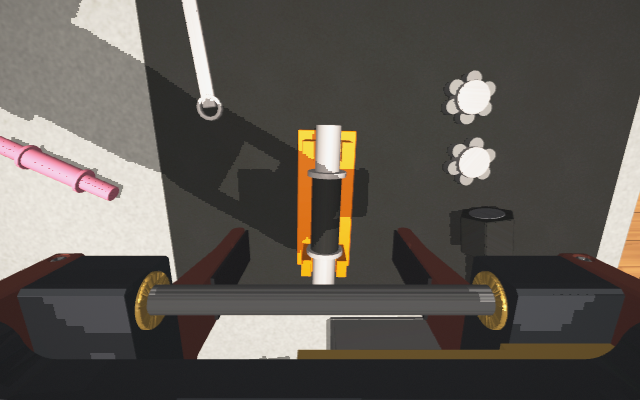

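The wrist view shows the bar running from its far end at (328,130) down to (322,280), with the collars at about (327,174) and (324,252).

```bash
python3 - <<'E'
from h import *
o=np.load("pics/w1.npy",allow_pickle=True).item(); c=cam('wrist',o)
im=cv2.imread("pics/w1.png"); h=cv2.cvtColor(im,cv2.COLOR_BGR2HSV)
pts=[]
for v in (192,200,210,220,230,238):
    b=np.where((h[v,295:357,2]<70))[0]+295; print(v,b.min(),b.max())
a=plane(c,(327,174),64); b=plane(c,(324,252),64); print(a,b,(a+b)/2,np.linalg.norm(a-b)); print(plane(c,(328.5,125),64))
for v in (140,150,160,265,275):
    b=np.where((h[v,305:350,1]<60))[0]+305; m=(b.min()+b.max())/2; print(v,b.min(),b.max(),plane(c,(m,v),64).round(1))
E
```

```text
192 295 356
200 295 356
210 295 356
220 295 356
230 295 355
238 295 354
[ 515.20950268 -305.53655779   64.        ] [ 511.69916832 -401.40831321   64.        ] [ 513.4543355 -353.4724355   64.       ] 95.9359991587061
[ 516.75290842 -251.99650561   64.        ]
140 316 340 [ 516.2 -267.9   64. ]
150 316 339 [ 515.7 -278.7   64. ]
160 316 338 [ 515.2 -289.8   64. ]
265 313 349 [ 520.3 -418.9   64. ]
275 312 349 [ 519.8 -432.6   64. ]
```

Emit:
{"name": "servo_tool", "arguments": {"plan": [[[-1,0.18,-0.79,-0.6,0,0,-0.38],[-1,0,0,-1,0,0,0],[-1,0,0,-1,0,0,0],[-1,0,0,-0.9,0,0,0],[-1,0,0,-0.91,0,0,0]]]}}

```text
t: 2.65
ee_pos: [510.9, -346.9, 124.6]
orientation: [-2.257, -2.183, 0.0]
ft_force: [0.6, 0.2, 0.2]
width: 87.6
grasp_force: 0.0
```

Emit:
{"name": "servo_tool", "arguments": {"plan": [[[-1,0,0,0,0,0,0],[1,0,0,0,0,0,0],[1,0,0,0,0,0,0],[1,0,0,0,0,0,0],[1,0,0,0,0,0,0]]]}}

```text
t: 3.07
ee_pos: [512.8, -349.1, 129.1]
orientation: [2.255, 2.181, 0.001]
ft_force: [-0.0, -0.7, 0.4]
width: 64.8
grasp_force: 0.0
```

Emit:
{"name": "servo_tool", "arguments": {"plan": [[[1,0,0,0,0,0,0],[1,0,0,0,0,0,0],[1,0,0,0,0,0,0],[1,0,0,0,0,0,0],[1,0,0,0,0,0,0]]]}}

```text
t: 3.48
ee_pos: [511.5, -348.6, 126.5]
orientation: [2.258, 2.184, -0.0]
ft_force: [-0.9, 0.5, 3.8]
width: 33.7
grasp_force: 30.0
```

Emit:
{"name": "servo_tool", "arguments": {"plan": [[[1,0,0,0.5,0,0,0],[1,0,0,1,0,0,0],[1,0,0,1,0,0,0],[1,0.1,0.5,1,0,0,0.2],[1,0.1,0.8,1,0,0,0.2]]]}}

```text
t: 3.9
ee_pos: [518.2, -304.9, 297.1]
orientation: [2.222, 2.221, -0.001]
ft_force: [2.6, -0.5, -6.3]
width: 33.4
grasp_force: 30.0
```

Emit:
{"name": "servo_tool", "arguments": {"plan": [[[1,0.15,0.9,0.5,0,0,0.2],[1,0.15,0.9,0,0,0,0.2],[1,0.15,0.9,0,0,0,0.2],[1,0.15,0.9,0,0,0,0.2],[1,0.15,0.9,0,0,0,0.2]]]}}

```text
t: 4.32
ee_pos: [547.5, -122.1, 314.8]
orientation: [-2.119, -2.316, 0.002]
ft_force: [1.1, -0.2, -7.1]
width: 33.2
grasp_force: 30.0
```

Emit:
{"name": "servo_tool", "arguments": {"plan": [[[1,0.15,0.9,0,0,0,0.2],[1,0.1,0.7,0,0,0,0.2],[1,0,0.3,0,0,0,0.08],[1,0,0,0,0,0,0],[1,0,0,0,0,0,0]]]}}

```text
t: 4.73
ee_pos: [557.8, -47.6, 314.8]
orientation: [-2.069, -2.362, 0.003]
ft_force: [1.1, -0.2, -7.6]
width: 32.9
grasp_force: 30.0
```

```bash
python3 look.py w2
```

```text
4.7333 [557.81856858 -47.57668394 314.82344805] [[-0.1315, 0.9913, -0.0023], [0.9913, 0.1315, -0.0002], [0.0001, -0.0023, -1.0]]
```

View pics/w2.png

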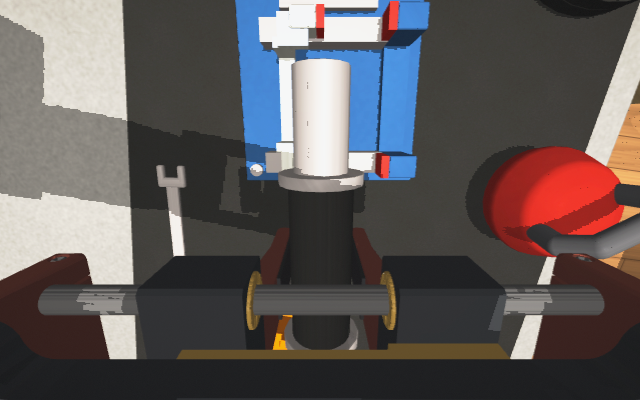

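The bar is held with its axis near u=321, its far end at v≈61 and its collar at v≈182. The fixed red pads are at (385,166) and (392,15), and the far jaw pad is at (320,16). The base edge lies along v≈179.

```bash
python3 - <<'E'
from h import *
o=np.load("pics/w2.npy",allow_pickle=True).item(); c=cam('wrist',o);q=np.load('q.npy')
im=cv2.imread("pics/w2.png")[:,:,::-1].copy()
T=R.from_rotvec(o['orientation']).as_matrix()
def V(w):
    w=w-[q[0],q[1],0];a=q[2];return np.round([np.cos(a)*w[0]+np.sin(a)*w[1],-np.sin(a)*w[0]+np.cos(a)*w[1]],1)
m,b=blobs(im[:200,:440],(0,150,100),(8,255,255),15)
for x,s in b:
    l,t,w,h,_=s; print('red',s)
    ys,xs=np.where(m[t:t+h,l:l+w]); 
    for uv in ((l,t+h/2),(l+w,t+h/2)): print('   z89',V(plane(c,uv,89)),'z50',V(plane(c,uv,50)))
    print('   z89 y-span',V(plane(c,(l+w/2,t),89)),V(plane(c,(l+w/2,t+h),89)))
for P,uv in(((110,-100),(415,180)),((-110,-100),(248,178))): print('corner',P,V(plane(c,uv,18)))
for nm,uv in(('end',(321,61)),('collar far rim',(321,172)),('collar near rim',(321,190))):
    for z in (254,254+14 if nm=='end' else 276): print(nm,z,T.T@(plane(c,uv,z)-o['ee_pos']))
E
```

```text
red [388   1  10  29 251]
   z89 [55.7 73.5] z50 [63.6 86.5]
   z89 [65.2 73.5] z50 [74.3 86.6]
   z89 y-span [59.6 85.5] [61.3 61.2]
red [316   4   9  24 187]
   z89 [-12.8  72.8] z50 [-13.5  85.8]
   z89 [-4.2 72.8] z50 [-3.9 85.8]
   z89 y-span [-8.6 82.8] [-8.5 62.7]
red [377 153  12  25 188]
   z89 [ 53.1 -69.2] z50 [ 60.7 -74.2]
   z89 [ 66.  -69.1] z50 [ 75.3 -74.1]
   z89 y-span [ 58.7 -55.8] [ 60.4 -82.8]
corner (110, -100) [119.1 -97.6]
corner (-110, -100) [-105.4  -96. ]
end 254 [98.04286133  1.85454121 60.82646944]
end 268 [95.17996905  1.83476081 46.82626755]
collar far rim 254 [46.92785597  1.85003694 60.82273306]
collar far rim 276 [50.30534295  1.81964752 38.82299155]
collar near rim 254 [37.65792063  1.84922007 60.82205545]
collar near rim 276 [42.46381313  1.81895652 38.82241835]
```

Emit:
{"name": "servo_tool", "arguments": {"plan": [[[1,0.18,0.89,0,0,0,0],[1,0.18,0.89,0,0,0,0],[1,0.18,0.89,0,0,0,-0.05],[1,0,0,-0.5,0,0,0],[1,0,0,-1,0,0,0]]]}}

```text
t: 5.2
ee_pos: [583.8, 59.5, 259.7]
orientation: [2.071, 2.352, 0.012]
ft_force: [1.7, -0.2, -6.8]
width: 33.3
grasp_force: 30.0
```

Emit:
{"name": "servo_tool", "arguments": {"plan": [[[1,0,0,-1,0,0,0],[1,0,0,-1,0,0,0],[1,0,0,-0.6,0,0,0],[1,0,0,0,0,0,0],[1,0,0,0,0,0,0]]]}}

```text
t: 5.62
ee_pos: [579.6, 57.5, 150.7]
orientation: [-2.078, -2.353, 0.004]
ft_force: [0.0, 0.1, -6.3]
width: 33.3
grasp_force: 30.0
```

Emit:
{"name": "servo_tool", "arguments": {"plan": [[[1,0,0.04,-0.3,0,0,0],[1,0,0,-0.2,0,0,0],[1,0,0,-0.05,0,0,0],[1,0,0,0,0,0,0],[1,0,0,0,0,0,0]]]}}

```text
t: 6.03
ee_pos: [580.5, 60.5, 130.5]
orientation: [2.077, 2.357, 0.001]
ft_force: [0.4, -0.7, -6.3]
width: 33.6
grasp_force: 30.0
```

```bash
python3 look.py w3; python3 - <<'E'
from h import *
s=vision.get_image('scene')[:,:,::-1]
cv2.imwrite("pics/c3.png",cv2.resize(s[140:260,320:480],(800,600),interpolation=cv2.INTER_CUBIC))
E
```

```text
6.0333 [580.45117236  60.48537322 130.46030313] [[-0.1258, 0.9921, 0.0009], [0.9921, 0.1258, 0.0001], [-0.0, 0.001, -1.0]]
```

View pics/w3.png

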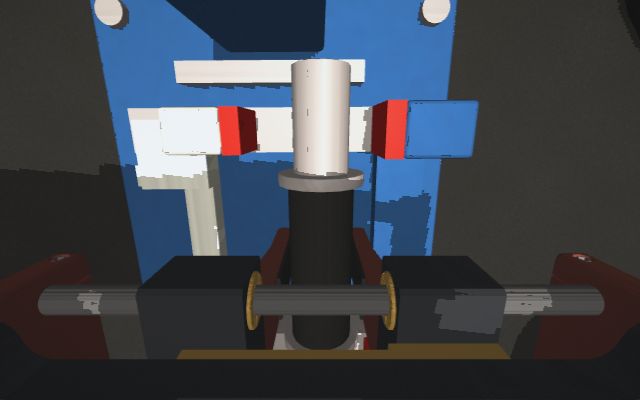

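The bar hangs centrally between the pads: the jaw pad is at u≈240, the bar at 321 and the fixed pad at 390. The ledge spans v≈108–152. I'll check the lengthwise play.

```bash
python3 - <<'E'
from h import *
o=np.load("pics/w3.npy",allow_pickle=True).item(); c=cam('wrist',o)
T=R.from_rotvec(o['orientation']).as_matrix()
f=lambda uv,z:(T.T@(plane(c,uv,z)-o['ee_pos'])).round(1)
print('ledge',f((275,108),50),f((275,152),50))
print('jaw pad top',f((242,110),89),f((242,155),89),'fix pad top edge',f((388,101),90),f((388,157),90))
E
```

```text
ledge [ 78.8 -23.   80.4] [ 55.3 -24.   80.4]
jaw pad top [ 75.6 -30.7  41.4] [ 57.3 -32.   41.4] fix pad top edge [79.  29.  40.5] [56.5 30.4 40.5]
```

Emit:
{"name": "servo_tool", "arguments": {"plan": [[[1,0,0,-0.05,0,0,0],[1,0,0,-0.03,0,0,0],[1,0,0,0,0,0,0],[1,0,0,0,0,0,0],[1,0,0,0,0,0,0]]]}}

```text
t: 6.55
ee_pos: [580.1, 60.4, 126.6]
orientation: [-2.077, -2.357, 0.0]
ft_force: [0.2, -0.4, -6.4]
width: 33.6
grasp_force: 30.0
```

Emit:
{"name": "servo_tool", "arguments": {"plan": [[[1,0,0,-0.04,0,0,0],[1,0,0,0,0,0,0],[1,0,0,0,0,0,0],[1,0,0,0,0,0,0]]]}}

```text
t: 6.88
ee_pos: [580.2, 60.4, 126.5]
orientation: [2.077, 2.357, 0.0]
ft_force: [-4.7, -0.4, 8.4]
width: 33.5
grasp_force: 30.0
```

Contact with the ledges. Release, then rise.

Emit:
{"name": "servo_tool", "arguments": {"plan": [[[-0.4,0,0,0,0,0,0],[-0.4,0,0,0,0,0,0],[-0.4,0,0,0,0,0,0],[-0.4,0,0,0,0,0,0],[-0.4,0,0,0,0,0,0]]]}}

```text
t: 7.3
ee_pos: [580.4, 60.4, 125.1]
orientation: [2.077, 2.357, 0.0]
ft_force: [0.1, 0.3, 0.1]
width: 60.4
grasp_force: 0.0
```

Emit:
{"name": "servo_tool", "arguments": {"plan": [[[-0.4,0,0,0.3,0,0,0],[-0.4,0,0,0.6,0,0,0],[-0.4,0,0,0.8,0,0,0],[-0.4,0,0,1,0,0,0],[-0.4,0,0,1,0,0,0]]]}}

```text
t: 7.72
ee_pos: [579.5, 60.4, 274.8]
orientation: [-2.076, -2.356, 0.002]
ft_force: [0.9, 0.4, 0.1]
width: 61.5
grasp_force: 0.0
```

Emit:
{"name": "servo_tool", "arguments": {"plan": [[[1,0,0,1,0,0,0],[1,0,0,0.4,0,0,0],[1,0,0,0,0,0,0],[1,0,0,0,0,0,0],[1,0,0,0,0,0,0]]]}}

```text
t: 8.13
ee_pos: [579.4, 60.4, 328.2]
orientation: [-2.076, -2.356, 0.002]
ft_force: [-0.2, -0.1, -1.5]
width: 31.5
grasp_force: 0.0
```

```bash
python3 look.py w4
```

```text
8.1333 [579.35501887  60.36572119 328.24717996] [[-0.1257, 0.9921, -0.0016], [0.9921, 0.1257, -0.0001], [0.0001, -0.0016, -1.0]]
```

View pics/w4.png

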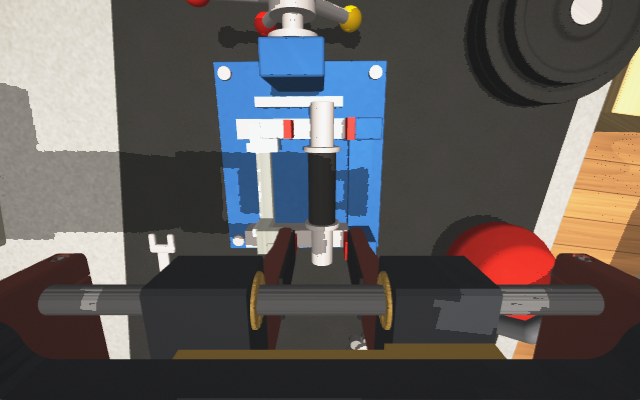

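The bar lies across both ledges with its axis at u≈321, the jaw pad at 288 and the fixed pad at 350. Next I'll work out the star-pushing rows, with the finger parallel to the spoke and moving on a circle about the hub.

```bash
cat > arc.py <<'E'
# python3 arc.py "R,d,phi;R,d,phi;..." : rows from the measured pose through targets about the hub (mm, deg)
import sys
from h import *
a=0.127; hub=np.array([531.2,242.5,105]); ex=np.array([np.cos(a),np.sin(a),0]); ey=np.array([-np.sin(a),np.cos(a),0]); ez=np.array([0,0,1.])
def state(o):
    M=R.from_rotvec(o['orientation']).as_matrix(); z=-M[:,2]; phi=np.arctan2(z@ex,z@ez)
    w=o['ee_pos']-hub; rho=np.sin(phi)*ex+np.cos(phi)*ez; tau=np.cos(phi)*ex-np.sin(phi)*ez
    return w@rho,-(w@tau),np.degrees(phi),w@ey,tau,rho
def pose(Rr,d,ph):
    p=np.radians(ph); return hub+Rr*(np.sin(p)*ex+np.cos(p)*ez)-d*(np.cos(p)*ex-np.sin(p)*ez), R.from_matrix(np.array([ey,ex,-ez]).T) , p
if __name__=="__main__":
    o=readout.get_obs(); s=state(o); print('t %.2f R %.1f d %.1f phi %.1f off %.1f'%(o['t'],*s[:4]),'F tau %.1f rho %.1f'%(o['ft_force']@s[4],o['ft_force']@s[5]),'w %.1f'%o['width'],o['qpos'].round(2).tolist())
    P=o['ee_pos'].copy(); M=R.from_rotvec(o['orientation'])
    for k in (sys.argv[1].split(';') if len(sys.argv)>1 else []):
        p,Q0,ph=pose(*map(float,k.split(','))); Q=R.from_rotvec(ey*ph)*Q0
        r=(Q*M.inv()).as_rotvec(); D=p-P; n=int(np.ceil(max(np.abs(D).max()/39,np.degrees(np.abs(r)).max()/5.05,1)))
        for i in range(n):
            dp=((P+(D/n)) - P)/40; row=np.r_[dp,np.degrees(r)/n/5].round(2); print(k,[1]+row.tolist()); P0=row
        P=P+P0[:3]*40*n; M=R.from_rotvec(np.radians(P0[3:]*5)*n)*M
E
python3 arc.py "230,40,-10;140,40,-10"
```

```text
t 8.18 R 222.7 d -24.0 phi 0.2 off -186.8 F tau 0.0 rho -0.3 w 27.6 [0.08, 0.33, 1.7, -0.0, 1.11, -0.04]
230,40,-10 [1, -0.63, 0.86, -0.02, 0.05, -0.4, 0.0]
230,40,-10 [1, -0.63, 0.86, -0.02, 0.05, -0.4, 0.0]
230,40,-10 [1, -0.63, 0.86, -0.02, 0.05, -0.4, 0.0]
230,40,-10 [1, -0.63, 0.86, -0.02, 0.05, -0.4, 0.0]
230,40,-10 [1, -0.63, 0.86, -0.02, 0.05, -0.4, 0.0]
140,40,-10 [1, 0.12, 0.02, -0.73, 0.0, -0.01, 0.0]
140,40,-10 [1, 0.12, 0.02, -0.73, 0.0, -0.01, 0.0]
140,40,-10 [1, 0.12, 0.02, -0.73, 0.0, -0.01, 0.0]
```

Emit:
{"name": "servo_tool", "arguments": {"plan": [[[1,-0.63,0.86,0,0.05,-0.4,0],[1,-0.63,0.86,0,0.05,-0.4,0],[1,-0.63,0.86,-0.05,0.05,-0.4,0],[1,-0.63,0.86,-0.05,0.05,-0.4,0],[1,-0.63,0.86,0,0.05,-0.4,0]]]}}

```text
t: 8.6
ee_pos: [454.9, 229.0, 323.1]
orientation: [1.997, 2.265, 0.196]
ft_force: [0.4, 0.7, -1.0]
width: 0.1
grasp_force: 0.0
```

Emit:
{"name": "servo_tool", "arguments": {"plan": [[[1,0,0,0,0,0,0],[1,0,0,0,0,0,0],[1,0,0,0,0,0,0]]]}}

```text
t: 8.85
ee_pos: [456.8, 228.4, 324.1]
orientation: [1.995, 2.267, 0.196]
ft_force: [1.2, 0.1, 0.0]
width: 0.5
grasp_force: 0.0
```

```bash
python3 arc.py "230,40,-10;140,40,-10;140,28,-9"; python3 look.py w5
```

```text
t 8.85 R 228.9 d 36.6 phi -10.0 off -4.5 F tau 1.1 rho -0.2 w 0.5 [0.47, 0.17, 1.94, -0.08, 0.87, 0.38]
230,40,-10 [1, -0.11, 0.1, 0.01, 0.01, -0.01, -0.0]
140,40,-10 [1, 0.13, 0.02, -0.74, 0.0, 0.0, -0.0]
140,40,-10 [1, 0.13, 0.02, -0.74, 0.0, 0.0, -0.0]
140,40,-10 [1, 0.13, 0.02, -0.74, 0.0, 0.0, -0.0]
140,28,-9 [1, 0.35, 0.03, 0.08, -0.02, 0.2, -0.0]
8.85 [456.76006879 228.4312398  324.13544615] [[-0.127, 0.9769, 0.1718], [0.9919, 0.1253, 0.0208], [-0.0012, 0.173, -0.9849]]
```

View pics/w5.png

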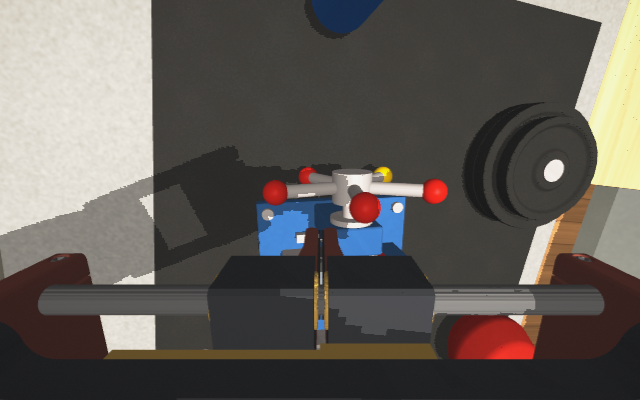

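The closed fingers are just behind the upright spoke. Its ball is at (365,208) and the others are at (275,192), (435,191), (307,176) and (384,175). I'll check the balls against the hub model.

```bash
python3 - <<'E'
from h import *
from arc import *
o=np.load("pics/w5.npy",allow_pickle=True).item(); c=cam('wrist',o)
im=cv2.imread("pics/w5.png")[:,:,::-1].copy()
for nm,lo,hi in(('r',(0,150,90),(6,255,255)),('y',(20,150,90),(32,255,255))):
  for x,s in blobs(im[:225],lo,hi,60)[1]:
    w=yplane(c,x,hub,ey)-hub; print(nm,x,s[2:4],'x %.1f z %.1f r %.1f ang %.1f'%(w@ex,w[2],np.hypot(w@ex,w[2]),np.degrees(np.arctan2(w@ex,w[2]))), proj(c,hub+85*(np.sin(np.radians(-8.6))*ex+np.cos(np.radians(-8.6))*ez)))
E
```

```text
r [305.4 174.6] [18 17] x -41.0 z -90.7 r 99.6 ang -155.7 [365.5817802  207.69125553]
r [434.5 190.9] [26 25] x 78.2 z 35.6 r 85.9 ang 65.5 [365.5817802  207.69125553]
r [274.8 192.1] [24 25] x -85.1 z 12.7 r 86.0 ang -81.5 [365.5817802  207.69125553]
r [364.6 207.2] [30 31] x -13.0 z 82.5 r 83.5 ang -9.0 [365.5817802  207.69125553]
y [384.8 173.2] [18 15] x 72.5 z -83.5 r 110.6 ang 139.0 [365.5817802  207.69125553]
```

Emit:
{"name": "servo_tool", "arguments": {"plan": [[[1,-0.11,0.1,0,0,0,0],[1,0.13,0.02,-0.74,0,0,0],[1,0.13,0.02,-0.74,0,0,0],[1,0.13,0.02,-0.74,0,0,0],[1,0,0,0,0,0,0]]]}}

```text
t: 9.32
ee_pos: [467.1, 232.7, 231.3]
orientation: [2.001, 2.265, 0.187]
ft_force: [-1.3, 0.2, 0.1]
width: 0.2
grasp_force: 0.0
```

Emit:
{"name": "servo_tool", "arguments": {"plan": [[[1,0.2,0.03,0.04,0,0.2,0],[1,0.15,0.02,0.04,0,0,0],[1,0,0,0,0,0,0],[1,0,0,0,0,0,0]]]}}

```text
t: 9.65
ee_pos: [483.1, 236.6, 240.7]
orientation: [2.006, 2.273, 0.185]
ft_force: [-0.4, 0.1, 0.5]
width: 0.1
grasp_force: 0.0
```

```bash
python3 arc.py "140,27,-6;140,27,-1;140,27,4;140,27,9;140,27,14;140,27,19;140,27,24;140,27,29;140,27,34;140,27,39;140,27,44"
```

```text
t 9.65 R 141.7 d 26.1 phi -9.2 off 0.3 F tau -0.3 rho 0.6 w 0.1 [0.45, 0.34, 1.95, -0.08, 0.71, 0.38]
140,27,-6 [1, 0.17, 0.02, 0.02, -0.11, 0.63, 0.03]
140,27,-1 [1, 0.3, 0.03, 0.07, -0.13, 0.99, -0.0]
140,27,4 [1, 0.31, 0.04, 0.05, -0.12, 1.0, -0.0]
140,27,9 [1, 0.3, 0.04, 0.03, -0.13, 0.99, -0.0]
140,27,14 [1, 0.31, 0.04, -0.0, -0.13, 0.99, -0.0]
140,27,19 [1, 0.31, 0.04, -0.03, -0.12, 0.99, -0.0]
140,27,24 [1, 0.3, 0.04, -0.06, -0.13, 0.99, -0.0]
140,27,29 [1, 0.3, 0.04, -0.09, -0.13, 1.0, -0.0]
140,27,34 [1, 0.29, 0.03, -0.1, -0.12, 0.99, -0.0]
140,27,39 [1, 0.28, 0.04, -0.14, -0.13, 0.99, -0.0]
140,27,44 [1, 0.26, 0.03, -0.16, -0.13, 0.99, -0.0]
```

Emit:
{"name": "servo_tool", "arguments": {"plan": [[[1,0.17,0.02,0.02,-0.1,0.6,0.03],[1,0.3,0.04,0.07,-0.13,0.99,0],[1,0.31,0.04,0.05,-0.13,0.99,0],[1,0.31,0.04,0.03,-0.13,0.99,0]]]}}

```text
t: 9.98
ee_pos: [525.1, 242.2, 247.6]
orientation: [-2.0, -2.276, 0.184]
ft_force: [-1.5, 0.5, -1.7]
width: 0.9
grasp_force: 1.2
```

```bash
python3 arc.py
```

```text
t 9.98 R 139.8 d 28.8 phi 9.2 off 0.5 F tau -1.1 rho -1.9 w 0.9 [0.39, 0.48, 1.7, 0.05, 1.12, 0.24]
```

Emit:
{"name": "servo_tool", "arguments": {"plan": [[[1,0.31,0.04,0,-0.13,0.99,0],[1,0.31,0.04,-0.03,-0.13,0.99,0],[1,0.3,0.04,-0.06,-0.13,0.99,0],[1,0.3,0.04,-0.09,-0.13,0.99,0],[1,0.29,0.03,-0.11,-0.13,0.99,0]]]}}

```text
t: 10.4
ee_pos: [586.3, 250.1, 236.1]
orientation: [-1.77, -2.014, 0.619]
ft_force: [-2.5, 0.8, 0.6]
width: 0.3
grasp_force: 1.3
```

Emit:
{"name": "servo_tool", "arguments": {"plan": [[[1,0.28,0.04,-0.14,-0.13,0.99,0],[1,0.26,0.03,-0.16,-0.13,0.99,0],[1,0,0,0,0,0,0],[1,0,0,0,0,0,0]]]}}

```text
t: 10.73
ee_pos: [607.9, 252.5, 221.6]
orientation: [-1.672, -1.901, 0.768]
ft_force: [-1.1, -0.6, -0.8]
width: 1.0
grasp_force: 0.0
```

```bash
python3 arc.py "140,40,43;200,40,43"; python3 - <<'E'
from h import *
from arc import *
for n,p in(('top',0),('scene',1)):
    c=cam(n);im=vision.get_image(n)
    for nm,lo,hi in(('r',(0,150,90),(6,255,255)),('y',(18,130,90),(32,255,255))):
      for x,s in blobs(im,lo,hi,6)[1]:
        w=yplane(c,x,hub,ey)-hub; r=np.hypot(w@ex,w[2])
        if 65<r<115: print(n,nm,s[4],'r %.1f ang %.1f'%(r,np.degrees(np.arctan2(w@ex,w[2]))))
E
```

```text
t 10.73 R 137.6 d 25.0 phi 43.9 off 0.2 F tau -0.3 rho -1.3 w 1.0 [0.33, 0.85, 1.22, 0.14, 1.83, 0.18]
140,40,43 [1, -0.28, -0.04, 0.33, 0.05, -0.17, -0.02]
200,40,43 [1, 0.51, 0.06, 0.55, -0.0, 0.0, -0.0]
200,40,43 [1, 0.51, 0.06, 0.55, -0.0, 0.0, -0.0]
scene r 26 r 88.7 ang -24.8
scene r 35 r 86.2 ang -96.2
scene r 62 r 89.0 ang 44.2
scene r 55 r 86.7 ang 113.7
scene y 9 r 78.7 ang 179.9
```

```bash
python3 arc.py "138,40,43;205,40,43;205,40,23;205,40,8;205,40,-7;205,40,-22;205,40,-30" | tail -n +2
```

```text
138,40,43 [1, -0.3, -0.05, 0.24, 0.04, -0.14, -0.03]
205,40,43 [1, 0.57, 0.07, 0.61, -0.0, 0.0, 0.0]
205,40,43 [1, 0.57, 0.07, 0.61, -0.0, 0.0, 0.0]
205,40,23 [1, -0.42, -0.05, 0.17, 0.13, -0.99, 0.0]
205,40,23 [1, -0.42, -0.05, 0.17, 0.13, -0.99, 0.0]
205,40,23 [1, -0.42, -0.05, 0.17, 0.13, -0.99, 0.0]
205,40,23 [1, -0.42, -0.05, 0.17, 0.13, -0.99, 0.0]
205,40,8 [1, -0.45, -0.06, 0.04, 0.12, -0.99, -0.0]
205,40,8 [1, -0.45, -0.06, 0.04, 0.12, -0.99, -0.0]
205,40,8 [1, -0.45, -0.06, 0.04, 0.12, -0.99, -0.0]
205,40,-7 [1, -0.44, -0.06, -0.09, 0.13, -1.0, -0.0]
205,40,-7 [1, -0.44, -0.06, -0.09, 0.13, -1.0, -0.0]
205,40,-7 [1, -0.44, -0.06, -0.09, 0.13, -1.0, -0.0]
205,40,-22 [1, -0.41, -0.05, -0.19, 0.13, -0.99, -0.0]
205,40,-22 [1, -0.41, -0.05, -0.19, 0.13, -0.99, -0.0]
205,40,-22 [1, -0.41, -0.05, -0.19, 0.13, -0.99, -0.0]
205,40,-30 [1, -0.28, -0.04, -0.22, 0.09, -0.79, -0.0]
205,40,-30 [1, -0.28, -0.04, -0.22, 0.09, -0.79, -0.0]
```

Emit:
{"name": "servo_tool", "arguments": {"plan": [[[1,-0.3,-0.05,0.24,0.04,-0.14,0],[1,0.57,0.07,0.61,0,0,0],[1,0.57,0.07,0.61,0,0,0],[1,-0.42,-0.05,0.17,0.13,-0.99,0],[1,-0.42,-0.05,0.17,0.13,-0.99,0]]]}}

```text
t: 11.25
ee_pos: [610.0, 252.8, 296.3]
orientation: [-1.784, -2.031, 0.592]
ft_force: [-1.3, 0.3, 0.4]
width: 0.4
grasp_force: 0.0
```

Emit:
{"name": "servo_tool", "arguments": {"plan": [[[1,-0.42,-0.05,0.17,0.13,-0.99,0],[1,-0.42,-0.05,0.17,0.13,-0.99,0],[1,-0.45,-0.06,0.04,0.12,-0.99,0],[1,-0.45,-0.06,0.04,0.12,-0.99,0],[1,-0.45,-0.06,0.04,0.12,-0.99,0]]]}}

```text
t: 11.67
ee_pos: [518.7, 241.0, 315.6]
orientation: [-2.012, -2.292, 0.154]
ft_force: [-1.0, 0.0, 0.6]
width: 0.5
grasp_force: 0.0
```

Emit:
{"name": "servo_tool", "arguments": {"plan": [[[1,-0.44,-0.06,-0.09,0.13,-0.99,0],[1,-0.44,-0.06,-0.09,0.13,-0.99,0],[1,-0.44,-0.06,-0.09,0.13,-0.99,0],[1,-0.41,-0.05,-0.19,0.13,-0.99,0],[1,-0.41,-0.05,-0.19,0.13,-0.99,0]]]}}

```text
t: 12.08
ee_pos: [433.0, 229.9, 289.4]
orientation: [1.93, 2.199, 0.336]
ft_force: [0.3, -0.4, -0.6]
width: 0.5
grasp_force: 0.0
```

Emit:
{"name": "servo_tool", "arguments": {"plan": [[[1,-0.41,-0.05,-0.19,0.13,-0.99,0],[1,-0.28,-0.04,-0.22,0.09,-0.79,0],[1,-0.28,-0.04,-0.22,0.09,-0.79,0],[1,0,0,0,0,0,0],[1,0,0,0,0,0,0]]]}}

```text
t: 12.5
ee_pos: [398.8, 224.6, 265.7]
orientation: [1.822, 2.075, 0.523]
ft_force: [0.9, 0.3, 0.5]
width: 0.7
grasp_force: 0.0
```

```bash
python3 arc.py "205,40,-30;140,40,-30;140,30,-29"
```

```text
t 12.50 R 205.0 d 40.5 phi -28.6 off -1.0 F tau 1.0 rho -0.0 w 0.7 [0.6, 0.14, 2.24, -0.63, 0.39, 1.01]
205,40,-30 [1, -0.09, 0.01, -0.08, 0.1, -0.27, -0.01]
140,40,-30 [1, 0.4, 0.05, -0.7, -0.0, -0.0, -0.0]
140,40,-30 [1, 0.4, 0.05, -0.7, -0.0, -0.0, -0.0]
140,30,-29 [1, 0.27, 0.04, 0.16, -0.03, 0.19, -0.0]
```

Emit:
{"name": "servo_tool", "arguments": {"plan": [[[1,0.39,0.06,-0.71,0,0,0],[1,0.39,0.06,-0.71,0,0,0],[1,0.26,0.04,0.15,0,0,0],[1,0,0,0,0,0,0],[1,0,0,0,0,0,0]]]}}

```text
t: 12.92
ee_pos: [442.9, 231.3, 214.8]
orientation: [1.825, 2.07, 0.523]
ft_force: [0.4, 0.0, -1.6]
width: 0.3
grasp_force: 0.0
```

```bash
python3 arc.py "140,27,-26;140,27,-21;140,27,-16;140,27,-11;140,27,-6;140,27,-1;140,27,4;140,27,9"
```

```text
t 12.92 R 139.0 d 25.5 phi -28.6 off 0.0 F tau -0.5 rho -1.6 w 0.3 [0.55, 0.3, 2.19, -0.84, 0.28, 1.19]
140,27,-26 [1, 0.08, 0.01, 0.1, -0.01, 0.53, 0.03]
140,27,-21 [1, 0.26, 0.03, 0.18, -0.13, 0.99, -0.0]
140,27,-16 [1, 0.27, 0.04, 0.15, -0.12, 0.99, -0.0]
140,27,-11 [1, 0.28, 0.03, 0.13, -0.13, 1.0, -0.0]
140,27,-6 [1, 0.29, 0.04, 0.11, -0.13, 0.99, -0.0]
140,27,-1 [1, 0.3, 0.04, 0.07, -0.12, 0.99, -0.0]
140,27,4 [1, 0.3, 0.04, 0.05, -0.13, 0.99, -0.0]
140,27,9 [1, 0.31, 0.04, 0.03, -0.13, 0.99, -0.0]
```

Emit:
{"name": "servo_tool", "arguments": {"plan": [[[1,0.08,0.01,0.1,0,0.53,0.03],[1,0.26,0.03,0.18,-0.13,0.99,0],[1,0.27,0.04,0.15,-0.13,0.99,0],[1,0.28,0.04,0.13,-0.13,0.99,0],[1,0.29,0.04,0.11,-0.13,0.99,0]]]}}

```text
t: 13.33
ee_pos: [482.0, 234.6, 237.7]
orientation: [1.995, 2.265, 0.178]
ft_force: [-1.1, -1.8, -1.3]
width: 0.2
grasp_force: 1.2
```

Emit:
{"name": "servo_tool", "arguments": {"plan": [[[1,0.3,0.04,0.07,-0.12,0.99,0],[1,0.3,0.04,0.05,-0.13,0.99,0],[1,0.31,0.04,0.03,-0.13,0.99,0],[1,0.31,0.04,0,-0.13,0.99,0]]]}}

```text
t: 13.67
ee_pos: [532.1, 241.1, 244.6]
orientation: [-1.995, -2.272, 0.217]
ft_force: [-2.9, -0.1, 2.1]
width: 0.8
grasp_force: 1.6
```

```bash
python3 arc.py "140,27,19;140,27,24;140,27,29;140,27,34;140,27,39;140,27,44"
```

```text
t 13.67 R 137.5 d 24.3 phi 10.3 off -1.5 F tau -3.2 rho 1.6 w 0.8 [0.39, 0.49, 1.67, 0.04, 1.15, 0.24]
140,27,19 [1, 0.24, 0.05, 0.02, -0.05, 0.87, -0.02]
140,27,19 [1, 0.24, 0.05, 0.02, -0.05, 0.87, -0.02]
140,27,24 [1, 0.3, 0.04, -0.06, -0.12, 0.99, -0.01]
140,27,29 [1, 0.3, 0.03, -0.08, -0.13, 0.99, 0.0]
140,27,34 [1, 0.28, 0.04, -0.11, -0.12, 0.99, 0.0]
140,27,39 [1, 0.28, 0.04, -0.14, -0.13, 1.0, 0.0]
140,27,44 [1, 0.27, 0.03, -0.15, -0.13, 0.99, 0.0]
```

Emit:
{"name": "servo_tool", "arguments": {"plan": [[[1,0.3,0.05,-0.02,-0.13,0.99,0],[1,0.3,0.04,-0.06,-0.13,0.99,0],[1,0.3,0.04,-0.08,-0.13,0.99,0],[1,0.28,0.04,-0.11,-0.13,0.99,0]]]}}

```text
t: 14.0
ee_pos: [580.0, 247.9, 234.2]
orientation: [-1.809, -2.067, 0.568]
ft_force: [-1.3, -0.8, 4.3]
width: 0.3
grasp_force: 1.9
```

Emit:
{"name": "servo_tool", "arguments": {"plan": [[[1,0.28,0.04,-0.14,-0.13,0.99,0],[1,0.27,0.03,-0.15,-0.13,0.99,0],[1,0,0,0,0,0,0],[1,0,0,0,0,0,0]]]}}

```text
t: 14.33
ee_pos: [601.5, 250.3, 219.2]
orientation: [-1.711, -1.955, 0.724]
ft_force: [-0.2, -0.3, 0.4]
width: 0.6
grasp_force: 0.0
```

```bash
python3 arc.py "138,40,43;205,40,43;205,40,23;205,40,8;205,40,-7;205,40,-22;205,40,-29"; cat > ang.py <<'E'
from h import *
from arc import *
c=cam('scene');im=vision.get_image('scene')
for nm,lo,hi in(('r',(0,150,90),(6,255,255)),('y',(18,130,90),(32,255,255))):
  for x,s in blobs(im,lo,hi,6)[1]:
    w=yplane(c,x,hub,ey)-hub; r=np.hypot(w@ex,w[2])
    if 65<r<115: print(nm,s[4],'r %.1f ang %.1f'%(r,np.degrees(np.arctan2(w@ex,w[2]))))
E
python3 ang.py
```

```text
t 14.33 R 132.9 d 19.3 phi 40.0 off -1.2 F tau -0.4 rho 0.1 w 0.6 [0.33, 0.81, 1.26, 0.12, 1.75, 0.18]
138,40,43 [1, -0.15, 0.01, 0.35, 0.06, 0.6, -0.12]
205,40,43 [1, 0.57, 0.07, 0.61, -0.0, 0.0, -0.0]
205,40,43 [1, 0.57, 0.07, 0.61, -0.0, 0.0, -0.0]
205,40,23 [1, -0.42, -0.05, 0.17, 0.13, -0.99, -0.0]
205,40,23 [1, -0.42, -0.05, 0.17, 0.13, -0.99, -0.0]
205,40,23 [1, -0.42, -0.05, 0.17, 0.13, -0.99, -0.0]
205,40,23 [1, -0.42, -0.05, 0.17, 0.13, -0.99, -0.0]
205,40,8 [1, -0.45, -0.06, 0.04, 0.12, -0.99, -0.0]
205,40,8 [1, -0.45, -0.06, 0.04, 0.12, -0.99, -0.0]
205,40,8 [1, -0.45, -0.06, 0.04, 0.12, -0.99, -0.0]
205,40,-7 [1, -0.44, -0.06, -0.09, 0.13, -1.0, -0.0]
205,40,-7 [1, -0.44, -0.06, -0.09, 0.13, -1.0, -0.0]
205,40,-7 [1, -0.44, -0.06, -0.09, 0.13, -1.0, -0.0]
205,40,-22 [1, -0.41, -0.05, -0.19, 0.13, -0.99, -0.0]
205,40,-22 [1, -0.41, -0.05, -0.19, 0.13, -0.99, -0.0]
205,40,-22 [1, -0.41, -0.05, -0.19, 0.13, -0.99, -0.0]
205,40,-29 [1, -0.25, -0.03, -0.19, 0.08, -0.69, -0.0]
205,40,-29 [1, -0.25, -0.03, -0.19, 0.08, -0.69, -0.0]
r 26 r 88.7 ang -25.1
r 65 r 89.2 ang 44.4
r 57 r 86.9 ang 113.9
y 41 r 87.2 ang -96.2
```

Emit:
{"name": "servo_tool", "arguments": {"plan": [[[1,-0.4,-0.02,0.34,0,0,0],[1,0.57,0.08,0.69,0,0,0],[1,0.57,0.08,0.69,0,0,0],[1,-0.42,-0.05,0.17,0.13,-0.99,0],[1,-0.42,-0.05,0.17,0.13,-0.99,0]]]}}

```text
t: 14.8
ee_pos: [599.2, 252.3, 303.8]
orientation: [-1.818, -2.074, 0.559]
ft_force: [-0.4, -0.1, 0.2]
width: 0.5
grasp_force: 0.0
```

Emit:
{"name": "servo_tool", "arguments": {"plan": [[[1,-0.42,-0.05,0.13,0.13,-0.99,0],[1,-0.44,-0.06,0.08,0.13,-0.99,0],[1,-0.45,-0.06,0.04,0.12,-0.99,0],[1,-0.45,-0.06,0,0.12,-0.99,0],[1,-0.45,-0.06,-0.04,0.12,-0.99,0]]]}}

```text
t: 15.22
ee_pos: [507.1, 240.0, 312.5]
orientation: [-2.046, -2.326, 0.11]
ft_force: [0.2, 0.8, 0.4]
width: 0.8
grasp_force: 0.0
```

Emit:
{"name": "servo_tool", "arguments": {"plan": [[[1,-0.44,-0.06,-0.09,0.13,-0.99,0],[1,-0.44,-0.06,-0.12,0.13,-0.99,0],[1,-0.43,-0.06,-0.15,0.13,-0.99,0],[1,-0.41,-0.05,-0.19,0.13,-0.99,0],[1,-0.41,-0.05,-0.19,0.13,-0.99,0]]]}}

```text
t: 15.63
ee_pos: [421.6, 228.7, 282.3]
orientation: [1.904, 2.155, 0.374]
ft_force: [0.6, -1.1, -0.2]
width: 0.3
grasp_force: 0.0
```

Emit:
{"name": "servo_tool", "arguments": {"plan": [[[1,-0.38,-0.05,-0.2,0.13,-0.9,0],[1,0,0,0,0,0,0],[1,0,0,0,0,0,0]]]}}

```text
t: 15.88
ee_pos: [406.5, 226.6, 273.2]
orientation: [1.864, 2.113, 0.443]
ft_force: [-0.1, -0.1, -0.1]
width: 0.8
grasp_force: 0.0
```

```bash
python3 arc.py "205,40,-28;140,40,-28;140,30,-28"
```

```text
t 15.88 R 205.1 d 45.3 phi -24.3 off 0.0 F tau -0.1 rho -0.1 w 0.8 [0.58, 0.14, 2.18, -0.43, 0.48, 0.8]
205,40,-28 [1, -0.15, -0.02, -0.15, 0.23, -0.71, 0.06]
140,40,-28 [1, 0.38, 0.05, -0.72, 0.0, -0.0, 0.0]
140,40,-28 [1, 0.38, 0.05, -0.72, 0.0, -0.0, 0.0]
140,30,-28 [1, 0.22, 0.03, 0.12, 0.0, -0.0, 0.0]
```

Emit:
{"name": "servo_tool", "arguments": {"plan": [[[1,-0.15,-0.02,-0.15,0.15,-0.71,0.06],[1,0,0,0,0,0,0],[1,0.38,0.05,-0.72,0,0,0],[1,0.38,0.05,-0.72,0,0,0],[1,0,0,0,0,0,0]]]}}

```text
t: 16.3
ee_pos: [434.9, 229.7, 205.0]
orientation: [1.833, 2.078, 0.499]
ft_force: [-0.8, -0.6, -0.3]
width: 0.6
grasp_force: 0.0
```

Emit:
{"name": "servo_tool", "arguments": {"plan": [[[1,0.2,0.03,0.11,0,0,0],[1,0,0,0,0,0,0],[1,0,0,0,0,0,0]]]}}

```text
t: 16.55
ee_pos: [442.1, 231.3, 214.4]
orientation: [1.832, 2.074, 0.51]
ft_force: [-0.3, -0.6, -0.5]
width: 0.5
grasp_force: 0.0
```

```bash
python3 arc.py "140,27,-26;140,27,-21;140,27,-16;140,27,-11;140,27,-6;140,27,-3"
```

```text
t 16.55 R 138.8 d 27.9 phi -28.0 off 0.2 F tau -0.5 rho -0.2 w 0.5 [0.55, 0.3, 2.19, -0.79, 0.29, 1.15]
140,27,-26 [1, 0.1, 0.01, 0.11, 0.03, 0.41, 0.06]
140,27,-21 [1, 0.26, 0.03, 0.18, -0.12, 0.99, -0.0]
140,27,-16 [1, 0.27, 0.04, 0.15, -0.13, 0.99, -0.0]
140,27,-11 [1, 0.28, 0.03, 0.13, -0.13, 0.99, -0.0]
140,27,-6 [1, 0.29, 0.04, 0.1, -0.12, 1.0, -0.0]
140,27,-3 [1, 0.18, 0.02, 0.05, -0.08, 0.59, -0.0]
```

Emit:
{"name": "servo_tool", "arguments": {"plan": [[[1,0.1,0.01,0.11,0,0.41,0.03],[1,0.26,0.03,0.18,-0.13,0.99,0],[1,0.27,0.04,0.15,-0.13,0.99,0],[1,0.28,0.04,0.13,-0.13,0.99,0],[1,0.29,0.04,0.1,-0.13,0.99,0]]]}}

```text
t: 16.97
ee_pos: [483.5, 235.6, 238.0]
orientation: [2.005, 2.277, 0.154]
ft_force: [-2.3, -1.3, -0.9]
width: 0.3
grasp_force: 1.2
```

Emit:
{"name": "servo_tool", "arguments": {"plan": [[[1,0.18,0.03,0.05,-0.08,0.6,0],[1,0,0,0,0,0,0],[1,0,0,0,0,0,0]]]}}

```text
t: 17.22
ee_pos: [492.2, 236.4, 238.9]
orientation: [2.027, 2.298, 0.101]
ft_force: [-0.5, -0.6, 0.7]
width: 0.7
grasp_force: 0.0
```

```bash
python3 arc.py "140,26,-1;140,26,1;140,26,3;140,26,5;140,26,7;140,26,9"; python3 ang.py
```

```text
t 17.22 R 137.2 d 25.9 phi -5.7 off -1.1 F tau -0.5 rho 0.8 w 0.7 [0.44, 0.37, 1.9, -0.06, 0.79, 0.36]
140,26,-1 [1, 0.27, 0.06, 0.14, 0.03, 0.95, 0.02]
140,26,1 [1, 0.12, 0.02, 0.02, -0.05, 0.4, 0.0]
140,26,3 [1, 0.12, 0.01, 0.02, -0.05, 0.4, 0.0]
140,26,5 [1, 0.13, 0.02, 0.02, -0.05, 0.39, 0.0]
140,26,7 [1, 0.12, 0.01, 0.01, -0.05, 0.4, 0.0]
140,26,9 [1, 0.12, 0.02, 0.0, -0.05, 0.4, 0.0]
r 35 r 89.9 ang -3.0
r 68 r 89.7 ang 65.7
r 52 r 84.9 ang 136.2
y 36 r 85.0 ang -75.7
```

Emit:
{"name": "servo_tool", "arguments": {"plan": [[[1,0.25,0.05,0.08,-0.05,0.9,0],[1,0.15,0.02,0.02,-0.06,0.4,0]]]}}

```text
t: 17.43
ee_pos: [506.4, 239.0, 242.3]
orientation: [-2.072, -2.353, 0.034]
ft_force: [-3.5, -1.0, 4.0]
width: 0.3
grasp_force: 2.0
```

Emit:
{"name": "servo_tool", "arguments": {"plan": [[[1,0.12,0.02,0.02,-0.05,0.4,0]]]}}

```text
t: 17.52
ee_pos: [511.3, 239.7, 242.9]
orientation: [-2.057, -2.336, 0.074]
ft_force: [-3.0, -1.1, 2.9]
width: 0.4
grasp_force: 1.8
```

Emit:
{"name": "servo_tool", "arguments": {"plan": [[[1,0.12,0.02,0.01,-0.05,0.4,0]]]}}

```text
t: 17.6
ee_pos: [515.9, 240.4, 243.3]
orientation: [-2.041, -2.318, 0.115]
ft_force: [-2.4, -1.8, 3.8]
width: 0.2
grasp_force: 2.0
```

```bash
python3 arc.py; python3 ang.py
```

```text
t 17.60 R 136.4 d 27.8 phi 5.1 off -0.1 F tau -3.0 rho 3.6 w 0.2 [0.41, 0.45, 1.75, 0.02, 1.03, 0.27]
r 32 r 89.4 ang 5.9
r 66 r 89.5 ang 73.6
r 48 r 84.8 ang 144.8
y 36 r 84.2 ang -66.5
```

Emit:
{"name": "servo_tool", "arguments": {"plan": [[[1,0.12,0.02,0.02,-0.05,0.4,0]]]}}

```text
t: 17.73
ee_pos: [520.1, 241.1, 243.5]
orientation: [-2.025, -2.3, 0.153]
ft_force: [-2.8, -1.1, -1.1]
width: 0.2
grasp_force: 1.3
```

Emit:
{"name": "servo_tool", "arguments": {"plan": [[[1,0.12,0.02,0.01,-0.05,0.4,0]]]}}

```text
t: 17.82
ee_pos: [524.8, 241.9, 243.9]
orientation: [-2.007, -2.28, 0.194]
ft_force: [-2.3, -1.9, -0.4]
width: 0.4
grasp_force: 1.4
```

```bash
python3 arc.py
```

```text
t 17.82 R 136.1 d 28.5 phi 9.2 off 0.2 F tau -2.4 rho -0.8 w 0.4 [0.4, 0.48, 1.7, 0.04, 1.12, 0.25]
```

Still free turning (~3 N); carry on.

Emit:
{"name": "servo_tool", "arguments": {"plan": [[[1,0.12,0.02,0,-0.05,0.4,0]]]}}

```text
t: 17.9
ee_pos: [529.7, 242.6, 243.9]
orientation: [-1.989, -2.261, 0.233]
ft_force: [-4.9, -2.8, 1.0]
width: 0.4
grasp_force: 2.6
```

Emit:
{"name": "servo_tool", "arguments": {"plan": [[[1,0.12,0.02,0,-0.05,0.4,0]]]}}

```text
t: 17.98
ee_pos: [533.8, 243.1, 243.7]
orientation: [-1.971, -2.24, 0.274]
ft_force: [-9.6, -5.0, 2.8]
width: 0.9
grasp_force: 5.4
```

```bash
python3 arc.py
```

```text
t 17.98 R 135.6 d 29.6 phi 13.4 off 0.3 F tau -10.5 rho 0.3 w 0.9 [0.39, 0.52, 1.64, 0.05, 1.21, 0.24]
```

The star is stiff now (about 0.9 Nm), so I'll back away straight off.

Emit:
{"name": "servo_tool", "arguments": {"plan": [[[1,-0.3,-0.04,0.07,0,0,0],[1,-0.1,0,0.03,0,0,0],[1,0.2,0.02,0.8,0,0,0],[1,0.2,0.02,0.95,0,0,0],[1,0,0,0.5,0,0,0]]]}}

```text
t: 18.4
ee_pos: [537.6, 244.4, 341.8]
orientation: [-1.976, -2.245, 0.259]
ft_force: [0.6, -0.3, -0.1]
width: 0.4
grasp_force: 0.0
```

Emit:
{"name": "servo_tool", "arguments": {"plan": [[[1,-0.5,-0.8,0.3,0,-0.5,0],[1,-0.5,-0.9,0.2,0,-0.9,0],[1,-0.5,-0.9,0,0,-0.9,0],[1,0,-0.9,0,0,0,0],[1,0,0,0,0,0,0]]]}}

```text
t: 18.82
ee_pos: [473.7, 100.2, 358.5]
orientation: [2.076, 2.344, -0.07]
ft_force: [0.9, 0.9, -0.1]
width: 0.3
grasp_force: 0.0
```

```bash
python3 arc.py; python3 ang.py; python3 look.py w6; python3 - <<'E'
from h import *
s=vision.get_image('scene')[:,:,::-1]; w=cv2.imread("pics/w6.png")
a=cv2.resize(s[140:260,320:480],(400,300),interpolation=cv2.INTER_CUBIC); b=cv2.resize(w,(400,250))
cv2.imwrite("pics/f.png",np.hstack([a,np.vstack([b,np.zeros((50,400,3),np.uint8)])]))
E
```

```text
t 18.82 R 251.4 d 81.9 phi 1.6 off -133.9 F tau 1.0 rho -0.1 w 0.3 [0.2, 0.16, 1.86, -0.04, 1.15, 0.09]
r 41 r 89.3 ang 11.8
r 67 r 88.8 ang 79.0
r 49 r 83.9 ang 149.8
y 37 r 84.6 ang -60.6
18.8667 [475.09515205 102.08179754 358.76301497] [[-0.1205, 0.9925, -0.0219], [0.9921, 0.1196, -0.0382], [-0.0353, -0.0263, -0.999]]
```

View pics/f.png

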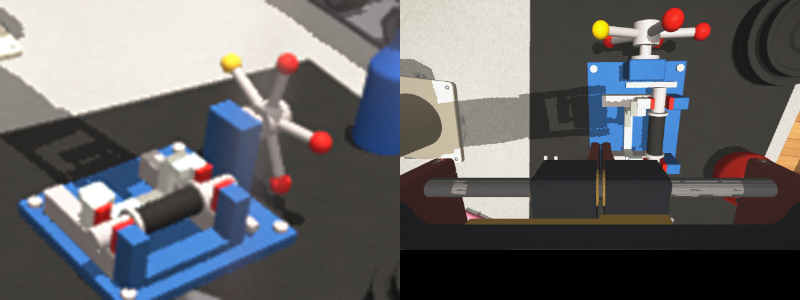

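The bar is pinched between the red pads at both ends (far end at crop (215,185), near end at (110,222)). The star is clear of the gripper and still.

```bash
python3 -c "
from workcell import close_job
print(close_job())"
```

```text
the job is handed in; nothing more can be done
None
```

The dumbbell handle is lying across both ledges, clamped in the vise: I stopped pushing the star when it turned stiff at about 0.9 Nm, backed the gripper clear and handed the job in at about 19 s; no verdict was shown.

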